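# Push an electronic shelf label behind the rail lip and hold it home

## Robot

A 6-joint arm with a two-finger parallel gripper is mounted at the origin on the work surface. World frame = base frame: x ahead of the robot, y to its left, z up, the work surface at z = 0. Lengths are in m, angles in rad, forces in N, time in s.
With the tool pointing down it reaches from about 0.225 to 0.875 m from the base axis. Payload 3.4 kg.
Tool frame: the origin (TCP) lies on the centre line of the jaws, within the pads' length; the fingertips stand 8 mm ahead of it and the grasp point (between the pads) lies 11 mm behind it; z points along the fingers, y is the direction in which the jaws open and shut (so a half turn about z gives the same grasp; the last joint's range is limited). The gripper opens to 85 mm and grips with 20 to 120 N. Pads are 22 mm wide; open, the fingers measure 114 mm over their backs; the gripper's body (76 mm by 85 mm) begins 54 mm behind the grasp point. The pads swing forward as they close: fully open they stand 13 mm farther back than shut.
Start: joints at [-1.426, 0.276, 1.505, -0, 1.361, -0.121], TCP at [0.151, -0.555, 0.239] pointing down, gripper open.
Joint ranges: [-2.89, 2.89], [-0.75, 2.08], [0.22, 2.7], [-1.18, 4.32], [0.11, 2.71], [-2.7, 2.7]. Speed limits (rad/s): [2.57, 2.57, 3.14, 3.14, 3.14, 3.14].

## Interface

Orientations are given as a unit quaternion [w, x, y, z].
In Python, from cell import ctrl gives the robot as it stands.
- The arm moves only by the tool send_rows, never from a script. Its argument "deltas" is a list of rows, each a list of 5 numbers: the finger opening in mm, from 0 to 85.4, then the shift along the tool's x, y, z in mm, then the turn about the tool's z in rad. A call has 1 to 8 rows; each row shifts and turns the commanded pose from where the row before left it, along the tool's axes as they then stand; what a row does not reach is not made up. A row lasts 1/12 s, in which the tool goes at most 41.7 mm and 7.16 degrees, less where a joint would pass 70% of its speed; a pose out of reach is approached as far as the arm can. A call with a gripper value outside its range is refused whole. The fingers move at their own pace and stop on an object; "squeeze" is the grip in N (left out, the last holds). Time passes only in rows, so rows that do not move let the fingers close. It gives the time, the measured TCP pose, the force and the opening at its end, in the units of the state.
- ctrl.sense(): the state, without advancing time (a new reading comes with each control period).
- ctrl.camera(name): name is "side" or "top" or "wrist"; returns a dict with "pixels" (480x640x3 uint8, red, green, blue), "vertical_fov" (degrees; the focal length in pixels is half the picture's height over the tangent of half this angle, whatever the lens; pixels are square), "cx", "cy" (the principal point, pixels), "pose" (4x4, takes a point from camera to world coordinates). Camera axes: x right, y down, z forward; pixel columns grow to the right and rows downward; lengths in m; the calibration is good to about 2 mm. A picture is of the moment at which its call begins. There is no depth.
- ctrl.close_job(): hands the job in, once; it reports no verdict.
Trained networks look in a picture, given as the dict that the camera call returned (one of the last four; its "shot" number tells which), for a name from the list of things; names that differ only in an ending like _2 or _b are one class to them, and where a whole thing is asked for, a point or a joint stands for the part that bears it (a point fixed in the world has none). Each returns a list of dicts, best first, with "score" (0 to 1); they miss things now and then, are a little off and sometimes report something else, mostly with a low value. They report only what shows in the picture. A call takes as long as a camera call. They do not tell look-alikes from the thing itself.
- ctrl.boxes_of(picture, thing): "bbox" ([centre column, centre row, width, height] in pixels, round what is visible of it).
- ctrl.pinpoint(picture, thing): "position" ([column, row] in pixels: a listed point, or the origin of a listed thing).
The state is a dict: "t": time; "joint_positions": joint angles; "dq": joint speeds; "tau": joint torques, N m; "eef_pos": TCP position; "eef_rot": TCP orientation; "ft_force": force on the tool from outside, world axes, zero at the start; "wrist_torque": the same for the moment, N m; "width": opening from 0.0 (shut) to 1.0 (fully open).
Only numpy, scipy, OpenCV 4.12 (cv2) and the standard library are available. Lean on these libraries where they do the work, as an engineer would, in place of code of your own. Each camera call takes 0.05 s, during which the arm holds its last target.

## Task

Take the orange-rimmed electronic label out of its caddy and push it down, display towards the robot, behind the lip of the one empty place in the label rail on the edge of the instrument shelf, until it is fully home against its spring. Press firmly but do not force it, and finish while still holding it upright and pressed home, ready for a colleague to turn the lock: the spring lifts it again if you let go. Leave the blue-rimmed label, the locked labels and everything else on the bench and shelf where they are.

Things in the scene. Friction and masses are not known exactly. Their poses are not given: they have to be found in the camera images.
- tag_centre (a point): Middle of the case of the orange-rimmed electronic label: upright rigid white plate (72 to 126 g), 16 mm thick (its x), 80 mm wide (its y), 54 mm high (its z, up). Display on its -x face. Its underside (shoulder) is 27 mm below this point. It hangs by its shoulders in either slot of the black caddy, the tongue loose in the slot.
- tag_display (a point): Middle of the orange-rimmed label's display face, 8 mm from tag_centre along the label's own -x.
- tag_tongue (a point): Middle of the lower edge of the orange-rimmed label's grey tongue, 49 mm below tag_centre. The tongue is 8 mm thick, 70 mm wide and reaches 22 mm down from the shoulder. Axes as for tag_centre.
- caddy: Fixed black slotted block, 60 mm (its x) by 210 mm (its y) by 34 mm high; origin under its centre, on the bench. Two slots for labels, 11 mm by 74 mm, at about y = +44 and -44 mm, open at the top.
- spare_centre (a point): Middle of the case of the blue-rimmed spare label, same shape as the orange one, in the caddy's other slot. Leave it alone.
- pocket: The empty place of the aluminium label rail, fixed on the robot-side edge of the raised shelf; any one of the three places along it. Origin: middle of the slot, level with the label's shoulder when fully home (tag_centre 27 mm above it, tongue edge 22 mm below it on fixed stops). x points to the shelf, away from the robot, y along the rail, z up. The shelf deck is 8 mm below the origin.
- pocket_mouth (a point): Middle of that slot's open top, 3 mm below the origin of pocket. The lip (robot side) and the back wall flare: about 22 mm apart here, narrowing to 12 mm at 10 mm farther down, then parallel. The slot is 78 mm long between its ends (for the 70 mm tongue). The two other places, at 115 mm steps along the rail, hold locked labels whose cases are 80 mm wide and stand 57 mm above this point.
- seat (a joint): Sprung yellow seat inside the empty slot, pressed straight down by the label's tongue: 0 = up (its top 12 mm below the origin of pocket), 0.010 m = label fully home on the stops. Pushes back with 5 N at the start of its travel and 10 N when home; the label's weight alone does not move it.
- shelf: Raised instrument shelf, fixed: white board 240 mm (its x) by 460 mm (its y), top 100 mm above the bench, black legs; origin under its centre on the bench. The label rail runs along its -x edge. A terminal box, a dropper bottle and the lock key are on the rear half.
- rail1: Rail length with a locked grey-rimmed label, origin and axes as for pocket. Fixed; leave alone.
- rail2: The other rail length with a locked grey-rimmed label. Fixed; leave alone.
- terminal_box: Blue box with sockets, 55 x 85 x 50 mm, loose on the shelf; origin under its centre.
- dropper: Small white bottle, 26 mm across, 58 mm high, loose on the shelf; origin under its centre.
- lock_key: The rail's lock key: green handle 70 x 18 x 16 mm with a 55 mm steel blade, lying loose on the shelf; origin under the handle's blade end.
- meter: Handheld meter lying on its back on the bench, 147 x 77 x 47 mm, loose; origin under its centre.
- parts_box: Clear open box of parts on the bench, 120 x 170 x 55 mm, loose; origin under its centre.
- mug: White mug on the bench, 80 mm across, 92 mm high, loose; origin under its centre.
There are look-alikes about, which are no part of the job. What is shaped like the part that bears tag_centre but green is not meant.

How it is judged:
On the way, in this order (a step that is already met when the one before it is completed fails the run):
1. the orange-rimmed label has been drawn up out of the caddy, in the gripper (z of tag_centre in the frame of caddy above 0.085 m and contact force between the fingers and tag above 1 N), for 0.1 s.
2. its tongue is behind the lip of the empty place, display towards the robot (z of tag_centre in the frame of pocket between 0.015 and 0.037 m and x of tag_centre in the frame of pocket between -0.008 and 0.008 m and y of tag_centre in the frame of pocket between -0.01 and 0.01 m and x of tag_display in the frame of pocket below 0 m), for 0.05 s.
At the end, for the whole second after the job is handed in: The orange-rimmed label is in the empty place, display to the robot, upright within 7 degrees, within 2.5 mm of fully home, the seat pressed at least 7.5 of 10 mm, at rest, and still held by the fingers (over 3 N); the blue-rimmed label is still in its slot (15 mm) (value of joint seat above 0.0075 m and z of tag_centre in the frame of pocket below 0.0295 m and x of tag_centre in the frame of pocket between -0.006 and 0.006 m and y of tag_centre in the frame of pocket between -0.01 and 0.01 m and x of tag_display in the frame of pocket below -0.002 m and angle between tag_centre's own z axis and vertical below 0.12 rad and contact force between the fingers and tag above 3 N and linear speed of tag below 0.02 m/s and distance of spare_centre from where it was at the start of the episode below 0.015 m); the arm keeps its last pose, push and grip.
It fails at once if the label is forced: more than 60 N between it and the rail or the seat (contact force between tag and pocket above 60 N).
It fails at once if the blue-rimmed label is pushed or drawn out of place (15 mm) (distance of spare_centre from where it was at the start of the episode above 0.015 m).
It fails at once if the gripper or arm leans on the locked labels (over 15 N) (contact force between any of the arm, the fingers and rail1 above 15 N or contact force between any of the arm, the fingers and rail2 above 15 N).
It fails at once if something else on the bench or shelf is moved by more than 25 mm (distance of any of terminal_box, dropper, lock_key, meter, parts_box, mug from where it was at the start of the episode above 0.025 m).
It also fails if it takes over 40 s, if anything falls off the work surface, if the arm or the gripper's body presses on something with over 40 N, if the wrist force passes 120 N, or if a joint passes its speed limit or range.

## Working session

There is one attempt and no reset: what is moved stays moved. The work goes in short steps, Python scripts to look and compute and a tool call to move; the robot and the scene stay as the last step left them, time stands still between calls to the robot, and variables do not carry over. Pictures are saved under pics/ and viewed, and the job is handed in when it is done.

Besides the shell and the picture viewer there is one more tool, called after "Request:" as name(argument=value, ...) on one line, values as JSON. send_rows: Moves the arm, as the interface text tells. Its arguments: {"type":"object","properties":{"deltas":{"type":"array","items":{"type":"array","items":{"type":"number"}}},"squeeze":{"type":"number"}},"required":["deltas"]}

```bash
ls; mkdir -p pics
cat > h.py <<'E'
import numpy as np,cv2
from cell import ctrl
def snap(n,fn):
    p=ctrl.camera(n); cv2.imwrite('pics/'+fn,p['pixels'][:,:,::-1]); return p
def ray(p,uv):
    f=240/np.tan(np.radians(p['vertical_fov'])/2)
    d=np.array([(uv[0]-p['cx'])/f,(uv[1]-p['cy'])/f,1.]);T=np.array(p['pose'])
    return T[:3,3],T[:3,:3]@d
def onz(p,uv,z):
    o,d=ray(p,uv);return o+d*(z-o[2])/d[2]
def tri(*pr):
    A=np.zeros((3,3));b=np.zeros(3);L=[]
    for p,uv in pr:
        o,d=ray(p,uv);d=d/np.linalg.norm(d);M=np.eye(3)-np.outer(d,d);A+=M;b+=M@o;L.append((M,o))
    x=np.linalg.solve(A,b);return x,[float(np.linalg.norm(M@(x-o))) for M,o in L]
def proj(p,X):
    f=240/np.tan(np.radians(p['vertical_fov'])/2);T=np.array(p['pose'])
    c=T[:3,:3].T@(np.array(X)-T[:3,3]);return np.array([p['cx']+f*c[0]/c[2],p['cy']+f*c[1]/c[2]])
E
python3 - <<'E'
from h import *
np.set_printoptions(precision=4,suppress=True)
print(ctrl.sense())
for n in ['side','top','wrist']:
    p=snap(n,n+'0.png');print(n,p['vertical_fov'],p['cx'],p['cy'],p['shot']);print(np.array(p['pose']))
    for t in ['tag_centre','tag_display','spare_centre','caddy','pocket','pocket_mouth','rail1','rail2','shelf']:
        print(t,[(np.round(r['position'],1).tolist(),round(r['score'],2)) for r in ctrl.pinpoint(p,t)][:4])
E
```

```text
pics
{'t': 0.0, 'joint_positions': array([-1.426 ,  0.2766,  1.5062, -0.    ,  1.3607, -0.121 ]), 'dq': array([-0.0009, -0.0019,  0.0007, -0.0013, -0.0004,  0.0009]), 'tau': array([  0.0002, -41.6769, -24.5802,   0.0002,   0.0111,  -0.    ]), 'eef_pos': array([ 0.151 , -0.5543,  0.2384]), 'eef_rot': array([-0.0009,  0.9912,  0.1325, -0.    ]), 'ft_force': array([-0.7912, -0.9497,  0.9933]), 'wrist_torque': array([-0.0177, -0.0426,  0.046 ]), 'width': 0.9970285130778885}
side 54.474614198958385 317.3565557384712 238.17580619692333 1
[[ 0.994  -0.0611  0.0909  0.4805]
 [-0.109  -0.6291  0.7697 -0.7477]
 [ 0.0101 -0.775  -0.6319  0.6936]
 [ 0.      0.      0.      1.    ]]
tag_centre [([205.6, 230.6], 0.83), ([199.8, 308.8], 0.74), ([260.7, 237.7], 0.66)]
tag_display [([207.9, 309.0], 0.89), ([259.9, 240.1], 0.62)]
spare_centre [([261.0, 261.5], 0.94), ([361.8, 449.4], 0.18)]
caddy [([263.0, 272.2], 0.83)]
pocket [([357.4, 281.7], 0.6)]
pocket_mouth [([358.9, 285.3], 0.78), ([262.0, 237.0], 0.66)]
rail1 [([345.1, 241.5], 0.79), ([359.7, 447.5], 0.66), ([339.6, 210.4], 0.58), ([262.3, 27
[... 459 characters left out ...]
([291.6, 218.3], 0.2)]
tag_display [([378.8, 347.6], 0.92), ([301.3, 298.1], 0.63), ([271.2, 352.6], 0.52)]
spare_centre [([319.4, 300.0], 0.65)]
caddy [([318.6, 300.7], 0.72)]
pocket []
pocket_mouth [([394.1, 220.5], 0.86)]
rail1 [([343.8, 221.5], 0.96), ([293.2, 218.1], 0.78)]
rail2 [([343.8, 221.5], 0.96), ([293.2, 218.1], 0.78)]
shelf [([342.8, 179.9], 0.74), ([341.8, 299.9], 0.44)]
wrist 59.97838454083845 321.9258341526305 234.11244305079512 3
[[ 0.2635 -0.9244 -0.2759  0.222 ]
 [-0.9647 -0.252  -0.0771 -0.5354]
 [ 0.0017  0.2865 -0.9581  0.374 ]
 [ 0.      0.      0.      1.    ]]
tag_centre []
tag_display []
spare_centre []
caddy []
pocket []
pocket_mouth []
rail1 []
rail2 []
shelf []
```

View pics/side0.png

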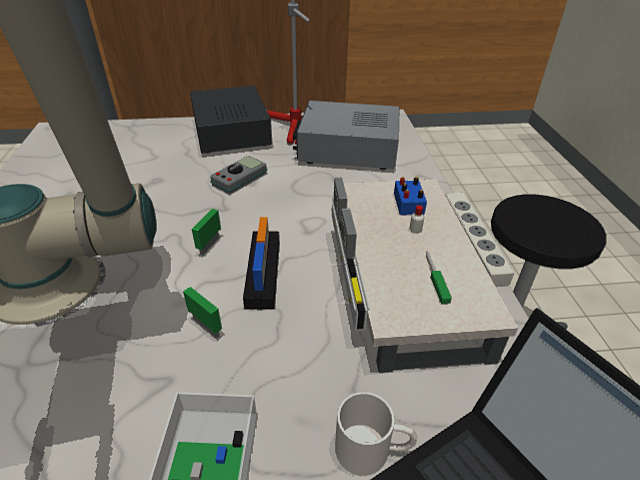

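View pics/top0.png

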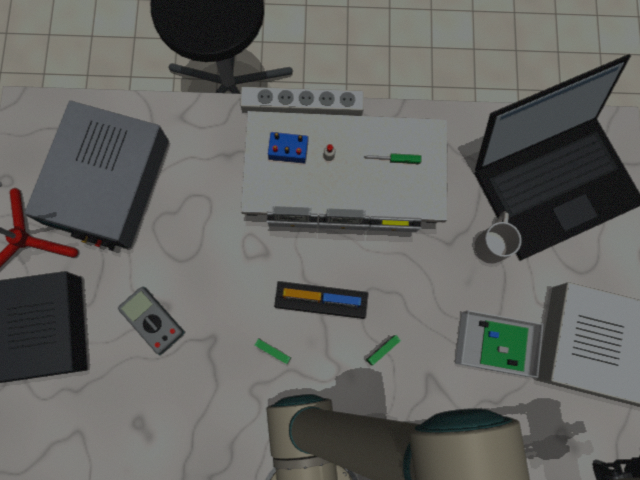

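Candidates for the label are orange in the caddy at side (262,232) / top (302,295), blue spare at side (259,265) / top (342,300), and green decoys at side (207,230) and (203,310). I choose the orange one. The empty place (yellow seat) is at side (357,290) / top (395,222). Next, close crops.

Run:
```python
import cv2
a=cv2.imread('pics/side0.png');b=cv2.imread('pics/top0.png')
cv2.imwrite('pics/c1.png',cv2.resize(a[170:350,220:400],(600,600),interpolation=cv2.INTER_CUBIC))
cv2.imwrite('pics/c2.png',cv2.resize(b[190:330,260:460],(800,560),interpolation=cv2.INTER_CUBIC))
```

```text
(no output)
```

View pics/c1.png

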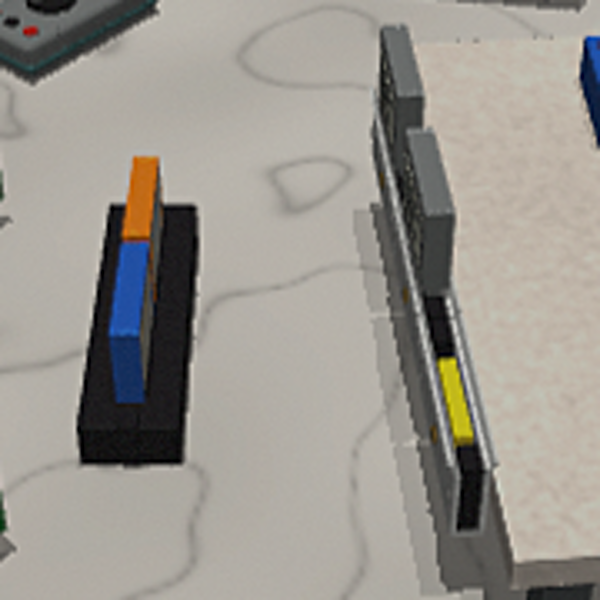

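View pics/c2.png

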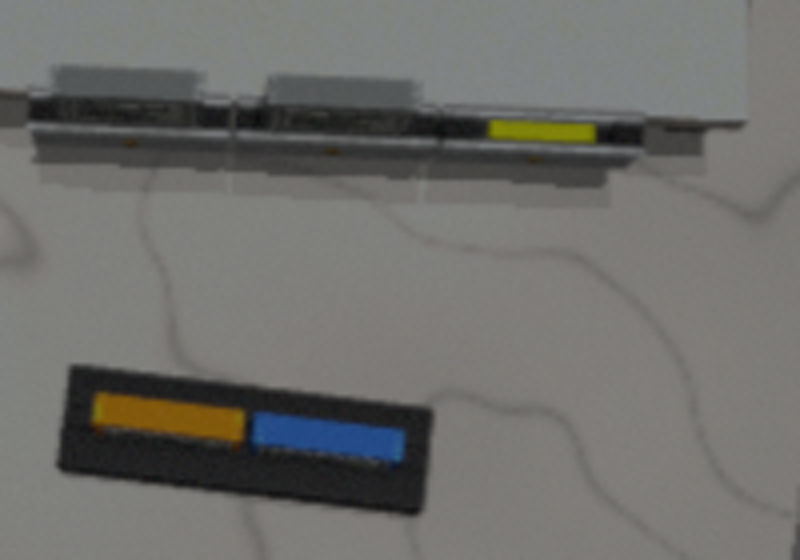

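Run:
```python
from h import *
np.set_printoptions(precision=4,suppress=True)
p=snap('top','top1.png');s=snap('side','side1.png')
def c(u,v):return (260+u/4-.375,190+v/4-.375)
print('orange top corners z=.088')
for q in [(95,393),(243,412),(243,443),(93,423)]: print(onz(p,c(*q),.088))
print('caddy top z=.034')
for q in [(70,366),(433,408),(417,514),(58,468)]: print(onz(p,c(*q),.034))
print('seat z=.096')
for q in [(488,121),(595,124),(595,143),(489,138)]: print(onz(p,c(*q),.096))
print('slot black ends z~.1: ')
for q in [(442,127),(643,134)]: print(onz(p,c(*q),.1))
print('mouth',onz(p,(394.1,220.5),.105), onz(s,(358.9,285.3),.105),tri((p,(394.1,220.5)),(s,(358.9,285.3))))
print('rails',onz(p,(343.8,221.5),.108),onz(p,(293.2,218.1),.108))
print('tag',onz(p,(302.2,295.3),.061),tri((p,(302.2,295.3)),(s,(260.7,237.7))))
print('shelf corners z=.1')
for q in [(447,220),(449,122),(243,212),(246,113)]: print(onz(p,q,.1))
b=cv2.imread('pics/top1.png')
cv2.imwrite('pics/c3.png',cv2.resize(b[270:330,265:385],None,fx=6.5,fy=6.5,interpolation=cv2.INTER_CUBIC))
a=cv2.imread('pics/side1.png')
cv2.imwrite('pics/c4.png',cv2.resize(a[205:315,230:300],None,fx=5.4,fy=5.4,interpolation=cv2.INTER_CUBIC))
```

```text
orange top corners z=.088
[0.4662 0.0742 0.088 ]
[ 0.4582 -0.0069  0.088 ]
[ 0.4412 -0.0074  0.088 ]
[0.4497 0.0747 0.088 ]
caddy top z=.034
[0.4881 0.0914 0.034 ]
[ 0.4702 -0.1165  0.034 ]
[ 0.4097 -0.1081  0.034 ]
[0.4297 0.0959 0.034 ]
seat z=.096
[ 0.6242 -0.1392  0.096 ]
[ 0.6244 -0.199   0.096 ]
[ 0.6135 -0.1989  0.096 ]
[ 0.6145 -0.1398  0.096 ]
slot black ends z~.1: 
[ 0.6189 -0.1131  0.1   ]
[ 0.6185 -0.225   0.1   ]
mouth [ 0.6213 -0.1657  0.105 ] [ 0.6243 -0.1698  0.105 ] (array([ 0.6238, -0.1663,  0.1011]), [0.001400262584839682, 0.001400262584839512])
rails [ 0.6148 -0.0541  0.108 ] [0.6189 0.0577 0.108 ]
tag [0.4542 0.0328 0.061 ] (array([0.4523, 0.0326, 0.0642]), [0.0015622207855072784, 0.001562220785507195])
shelf corners z=.1
[ 0.6275 -0.2845  0.1   ]
[ 0.8609 -0.2933  0.1   ]
[0.6314 0.1698 0.1   ]
[0.8666 0.1753 0.1   ]
```

View pics/c3.png

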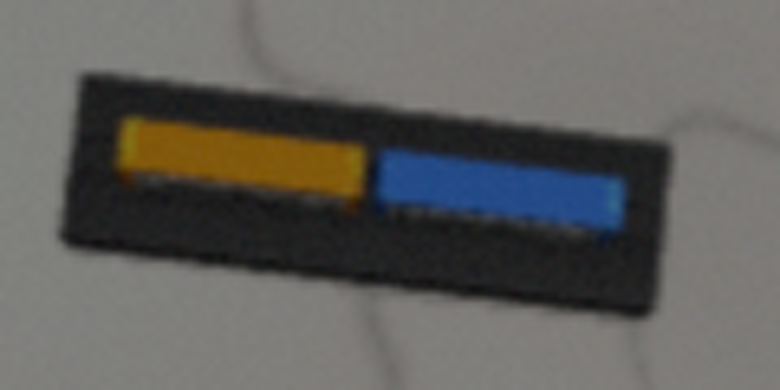

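View pics/c4.png

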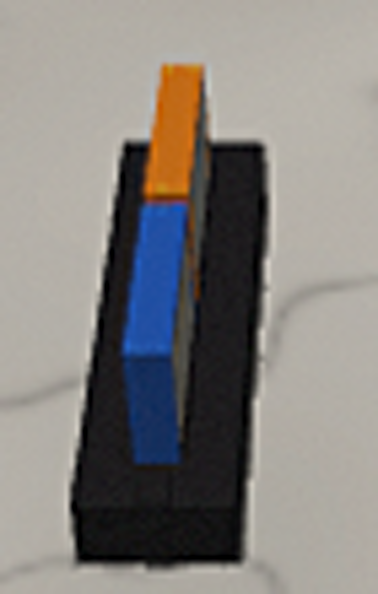

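Request:
send_rows(deltas=[[85, 25.8, -30.9, 0, 0], [85, 25.8, -30.9, 0, 0], [85, 25.8, -30.9, 0, 0], [85, 25.8, -30.9, 0, 0], [85, 25.8, -30.9, 0, 0], [85, 25.8, -30.9, 0, 0], [85, 25.8, -30.9, 0, 0], [85, 25.8, -30.9, 0, 0]])

```text
t: 2.27
eef_pos: [0.2856, -0.2603, 0.2395]
eef_rot: [0.0, 0.991, 0.132, 0.0]
ft_force: [1.2, 0.4, -0.5]
width: 0.995
```

Request:
send_rows(deltas=[[85, 25.8, -30.9, 0, 0], [85, 25.8, -30.9, 0, 0], [85, 25.8, -30.9, 0, 0], [85, 25.8, -30.9, 0, 0], [85, 25.8, -30.9, 0, 0], [85, 25.8, -30.9, 0, 0], [85, 25.8, -30.9, 0, 0], [85, 25.8, -30.9, 0, 0]])

```text
t: 2.93
eef_pos: [0.4199, 0.0327, 0.2397]
eef_rot: [0.0, 0.991, 0.133, 0.001]
ft_force: [1.3, -0.3, 1.0]
width: 0.997
```

Run:
```python
from h import *
w=snap('wrist','w1.png');print(np.round(w['pose'],4)); s=ctrl.sense();print(s['eef_pos'],s['eef_rot'],s['joint_positions'],s['t'])
for t in ['tag_centre','tag_display','spare_centre','pocket_mouth']:
        print(t,[(np.round(r['position'],1).tolist(),round(r['score'],2)) for r in ctrl.pinpoint(w,t)][:4])
```

```text
[[ 0.2639 -0.9246 -0.2747  0.4907]
 [-0.9645 -0.2523 -0.0776  0.0522]
 [ 0.0024  0.2855 -0.9584  0.3744]
 [ 0.      0.      0.      1.    ]]
[0.4230795  0.03971885 0.23976983] [-0.00350053  0.99081944  0.13511347  0.00298903] [-0.07734305  0.04301371  1.79555262  0.00841569  1.29867137  1.22015011] 2.9833
tag_centre [([332.2, 162.6], 0.91), ([222.2, 286.7], 0.78), ([495.6, 341.4], 0.68)]
tag_display [([214.1, 290.6], 0.96), ([494.4, 338.0], 0.86), ([326.7, 175.5], 0.56)]
spare_centre [([436.0, 205.9], 0.95)]
pocket_mouth []
```

View pics/w1.png

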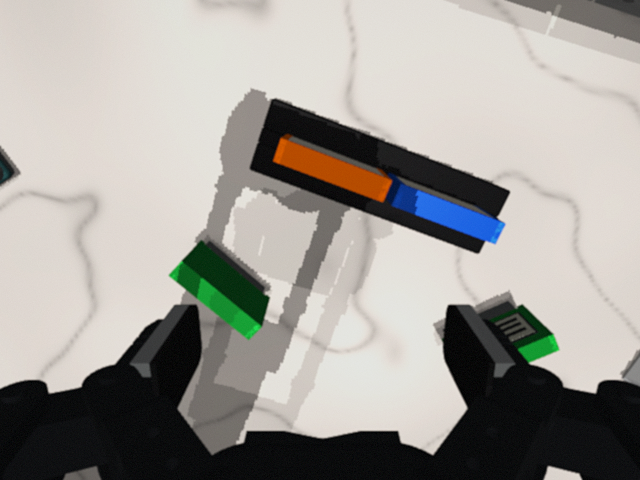

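Run:
```python
import cv2
b=cv2.imread('pics/w1.png')
cv2.imwrite('pics/c5.png',cv2.resize(b[110:260,240:520],None,fx=2.8,fy=2.8,interpolation=cv2.INTER_CUBIC))
```

```text
(no output)
```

View pics/c5.png

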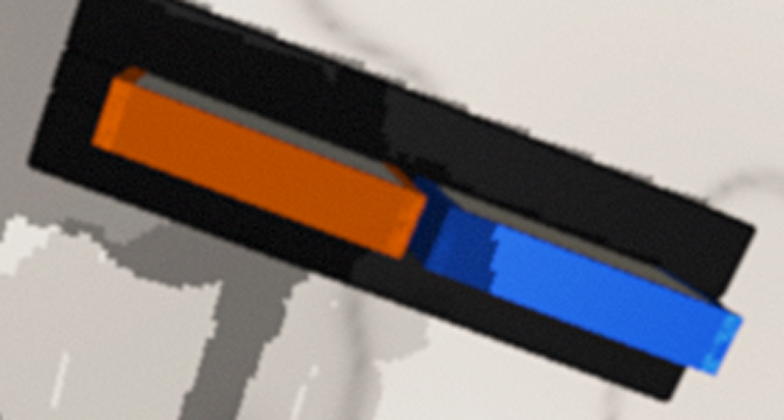

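Request:
send_rows(deltas=[[85, 35, 0, 0, -0.12], [85, 35, 0, 0, -0.12], [85, 35, 0, 0, -0.12], [85, 30, 0, 0, 0]])

```text
t: 3.52
eef_pos: [0.5426, 0.0853, 0.2394]
eef_rot: [0.001, 0.952, 0.308, 0.0]
ft_force: [0.3, -0.5, 0.9]
width: 0.997
```

Run:
```python
from h import *
w=snap('wrist','w2.png'); s=ctrl.sense();print(s['eef_pos'],s['eef_rot'],s['joint_positions'],s['t'])
r=ctrl.boxes_of(w,'tag_centre');print(r)
for t in ['tag_centre','tag_display','spare_centre','pocket_mouth']:
        print(t,[(np.round(r['position'],1).tolist(),round(r['score'],2)) for r in ctrl.pinpoint(w,t)][:4])
```

```text
[0.54742757 0.08863258 0.23896194] [-5.23411762e-04  9.51837290e-01  3.06583147e-01  3.50326305e-03] [0.03314013 0.24170168 1.55388127 0.00301261 1.3395618  0.98004899] 3.5667
[{'bbox': [311.2, 330.6, 93.4, 101.5], 'score': 0.78}, {'bbox': [196.3, 399.3, 35.4, 75.0], 'score': 0.68}, {'bbox': [387.1, 389.9, 85.9, 102.8], 'score': 0.6}]
tag_centre [([307.1, 323.1], 0.9), ([178.1, 384.1], 0.78)]
tag_display [([301.3, 333.5], 0.75)]
spare_centre [([385.9, 387.2], 0.59)]
pocket_mouth []
```

View pics/w2.png

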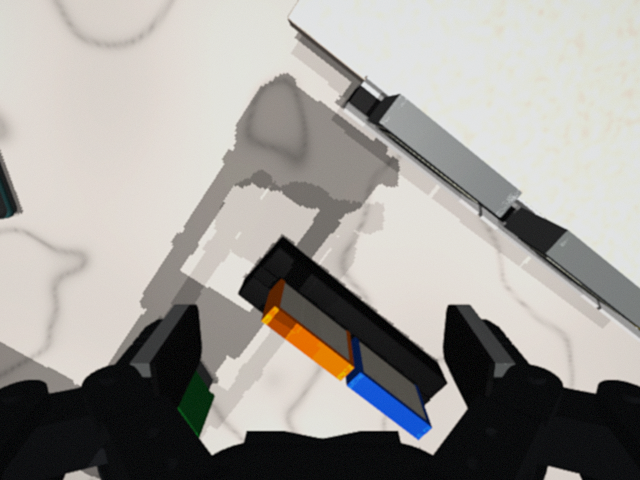

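The shelf-side face of the orange label, at about (315,310) in the picture, is plain grey with no display. So the display already faces the robot. Turning the jaws to straddle it.

Request:
send_rows(deltas=[[85, 0, 0, 0, -0.122], [85, 0, 0, 0, -0.122], [85, 0, 0, 0, -0.122], [85, 0, 0, 0, -0.122], [85, 0, 0, 0, -0.122], [85, 0, 0, 0, -0.122], [85, 0, 0, 0, -0.118], [70, 0, 0, 0, 0]])

```text
t: 4.48
eef_pos: [0.5393, 0.0863, 0.2398]
eef_rot: [0.0, 0.74, 0.673, -0.0]
ft_force: [-0.2, 0.3, -0.2]
width: 0.878
```

```bash
cat >> h.py <<'E'
def yaw():
    q=ctrl.sense()['eef_rot'];return 2*np.arctan2(q[2],q[1])
def delta(tgt):
    s=ctrl.sense();a=yaw();d=np.array(tgt)-s['eef_pos']
    return np.round(1000*np.array([d[0]*np.cos(a)+d[1]*np.sin(a), d[0]*np.sin(a)-d[1]*np.cos(a), -d[2]]),1),s['eef_pos'],a,s['t']
E
python3 - <<'E'
from h import *
print(delta([.4535,.033,.2]))
E
```

```text
(array([-61.2, -80.4,  39.8]), array([0.53934543, 0.08626756, 0.23979467]), np.float64(1.4759306793196105), 4.4833)
```

Request:
send_rows(deltas=[[60, -20.4, -26.8, 0, 0], [60, -20.4, -26.8, 0, 0], [60, -20.4, -26.8, 0, 0], [60, 0, 0, 0, 0], [60, 0, 0, 0, 0]])

```text
t: 4.9
eef_pos: [0.4528, 0.0332, 0.2399]
eef_rot: [0.0, 0.742, 0.671, 0.0]
ft_force: [0.2, -0.8, -0.1]
width: 0.706
```

Run:
```python
from h import *
w=snap('wrist','w3.png');print(delta([.4535,.033,.08])); print(ctrl.sense()['joint_positions'])
for X in [(.4535,.033,.088)]: print(proj(w,X))
for t in ['tag_centre','tag_display','spare_centre']:
        print(t,[(np.round(r['position'],1).tolist(),round(r['score'],2)) for r in ctrl.pinpoint(w,t)][:4])
```

```text
(array([ -0.7,  -0.7, 160. ]), array([0.4542872 , 0.03360096, 0.23996041]), np.float64(1.4718420665536325), 4.95)
[-7.92230238e-02  9.28337823e-02  1.73975737e+00  1.39295846e-04
  1.30700942e+00  1.96950506e-02]
[321.62662889 216.83129374]
tag_centre [([220.7, 404.9], 0.97), ([323.3, 206.8], 0.73), ([157.0, 145.0], 0.61)]
tag_display [([225.5, 402.4], 0.81), ([142.5, 138.5], 0.65), ([308.0, 204.7], 0.6)]
spare_centre [([321.7, 311.6], 0.86)]
```

View pics/w3.png

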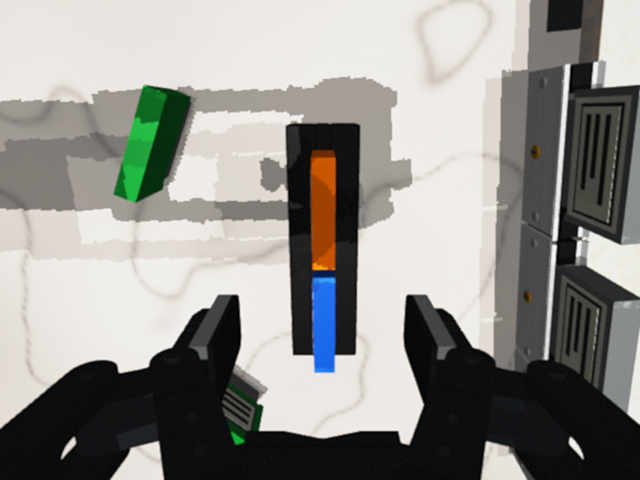

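Run:
```python
from h import *
np.set_printoptions(precision=4,suppress=True)
w=ctrl.camera('wrist');im=w['pixels'].astype(int)
m=((im[:,:,0]>120)&(im[:,:,2]<60)&(im[:,:,1]<140)&(im[:,:,1]>30)&(im[:,:,0]>im[:,:,1]+60)).astype(np.uint8)
m[:, :280]=0;m[:,370:]=0
print(m.sum())
c,_=cv2.findContours(m,0,2);c=max(c,key=cv2.contourArea);r=cv2.minAreaRect(c);print(r)
for q in cv2.boxPoints(r): print(q,onz(w,q,.088))
print(im[175,305:345:3,0],im[146:170:3,323,:2],im[230,305:345:3,0])
```

```text
2547
((318.9999694824219, 214.99996948242188), (111.99998474121094, 23.999996185302734), 90.0)
[307. 159.] [0.4503 0.0757 0.088 ]
[331. 159.] [0.4666 0.0741 0.088 ]
[331. 271.] [ 0.4594 -0.0075  0.088 ]
[307. 271.] [ 0.4417 -0.0058  0.088 ]
[ 17 161 161 186 197 204 203 200 203  54  19  14  13  20] [[ 15  15]
 [ 13  13]
 [ 83  35]
 [109  45]
 [112  44]
 [215  91]
 [224  96]
 [204  83]] [  6 134 161 160 161 162 159 161 164  40  14  14  17  12]
```

Run:
```python
import cv2
b=cv2.imread('pics/w3.png')
cv2.imwrite('pics/c6.png',cv2.resize(b[140:290,280:370],None,fx=4,fy=4,interpolation=cv2.INTER_CUBIC))
```

```text
(no output)
```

View pics/c6.png

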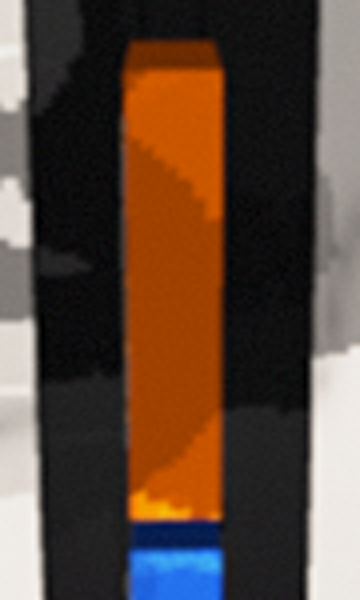

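Run:
```python
from h import *
print(delta([.4539,.0338,.052]))
```

```text
(array([ -0.8,  -1.6, 187.4]), array([0.45561179, 0.03439082, 0.23938186]), np.float64(1.475306240042496), 5.15)
```

Request:
send_rows(deltas=[[60, -0.5, -0.8, 38, 0], [60, 0, 0, 38, 0], [60, 0, 0, 38, 0], [60, 0, 0, 34, 0], [60, 0, 0, 26, 0], [60, 0, 0, 13, 0], [60, 0, 0, 0, 0]])

```text
t: 5.73
eef_pos: [0.4519, 0.0343, 0.0491]
eef_rot: [-0.003, 0.74, 0.673, -0.003]
ft_force: [-0.8, -0.8, -0.4]
width: 0.698
```

Run:
```python
from h import *
w=snap('wrist','w4.png');s=snap('side','s4.png');print(delta([.4539,.0338,.052]));print(ctrl.sense()['ft_force'])
```

```text
(array([-0.3, -0.6, -0. ]), array([0.45452502, 0.03404206, 0.05198532]), np.float64(1.4761111722844407), 5.8333)
[ 0.53463254  0.57586565 -0.4197857 ]
```

View pics/w4.png

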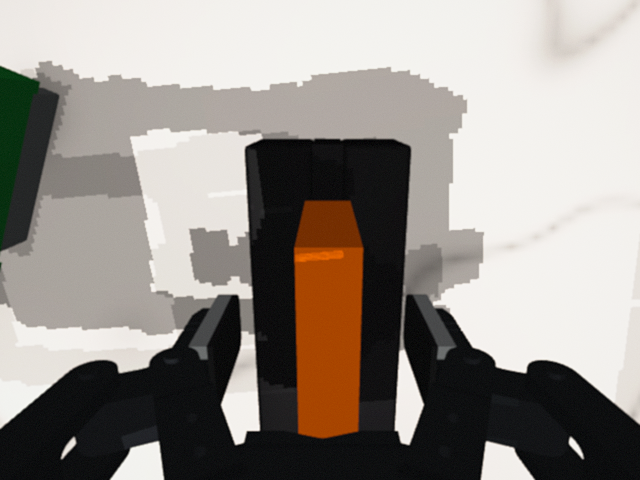

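View pics/s4.png

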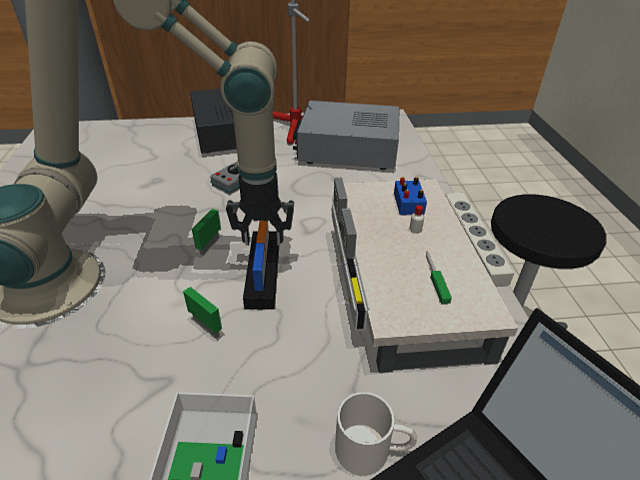

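Request:
send_rows(deltas=[[40, 0, 1.3, 0, 0], [22, 0, 0, 0, 0], [8, 0, 0, 0, 0], [8, 0, 0, 0, 0], [8, 0, 0, 0, 0], [8, 0, 0, 0, 0], [8, 0, 0, 0, 0], [8, 0, 0, 0, 0]], squeeze=60)

```text
t: 6.5
eef_pos: [0.4555, 0.0337, 0.0533]
eef_rot: [0.001, 0.74, 0.673, 0.001]
ft_force: [-0.8, -0.0, 6.6]
width: 0.181
```

Run:
```python
from h import *
w=snap('wrist','w5.png');s=ctrl.sense();print(delta([.4539,.0338,.052]));print(s['ft_force'],s['wrist_torque'],s['width'])
```

```text
(array([-0.1, -1.6,  1.3]), array([0.45553635, 0.03369471, 0.05334502]), np.float64(1.4757452541444416), 6.55)
[-1.93824276  0.25272756  6.25324898] [0.01825694 0.26883928 0.03193265] 0.17901428957538132
```

View pics/w5.png

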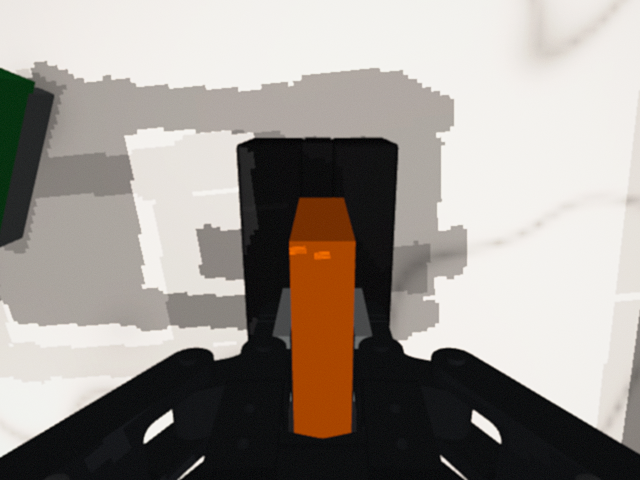

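Request:
send_rows(deltas=[[8, 0, 0, -8, 0], [8, 0, 0, -20, 0], [8, 0, 0, -30, 0], [8, 0, 0, -35, 0], [8, 0, 0, -35, 0], [8, 0, 0, -30, 0], [8, 0, 0, -10, 0], [8, 0, 0, 0, 0]])

```text
t: 7.22
eef_pos: [0.457, 0.0335, 0.2234]
eef_rot: [0.003, 0.74, 0.673, 0.002]
ft_force: [0.5, 0.2, -1.6]
width: 0.178
```

Run:
```python
from h import *
w=snap('wrist','w6.png');s=snap('side','s6.png');p=snap('top','t6.png');S=ctrl.sense();print(delta([.6215,-.166,.22]));print(S['ft_force'],S['wrist_torque'],S['width'])
for q in (s,p,w): print([(np.round(r['position'],1).tolist(),round(r['score'],2)) for r in ctrl.pinpoint(q,'pocket_mouth')][:3],[(np.round(r['position'],1).tolist(),round(r['score'],2)) for r in ctrl.pinpoint(q,'tag_tongue')][:3])
```

```text
(array([-182.9,  185.9,   -1.4]), array([0.45381409, 0.03375953, 0.21859781]), np.float64(1.4757361000402613), 7.3667)
[-0.39554278  0.43350815 -2.00833688] [-0.01672622  0.00806847 -0.00340539] 0.1827123434396792
[([357.4, 287.5], 0.69), ([259.2, 168.8], 0.2)] [([253.4, 190.3], 0.96), ([207.7, 323.5], 0.89), ([208.9, 243.7], 0.73)]
[] [([275.4, 349.8], 0.79), ([321.4, 301.9], 0.59), ([380.8, 352.2], 0.56)]
[] [([161.5, 144.1], 0.84)]
```

View pics/s6.png

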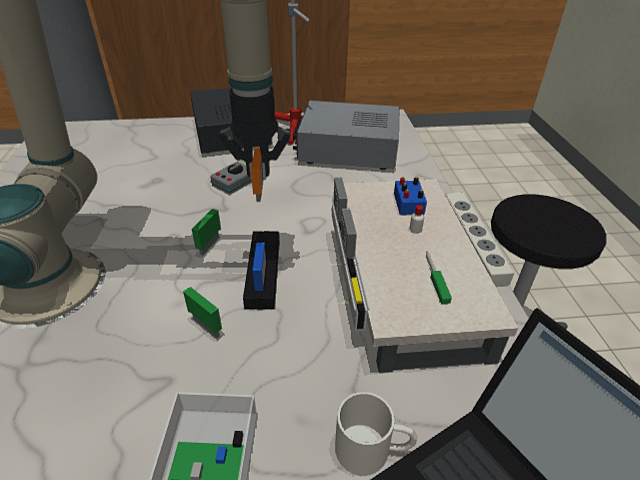

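View pics/w6.png

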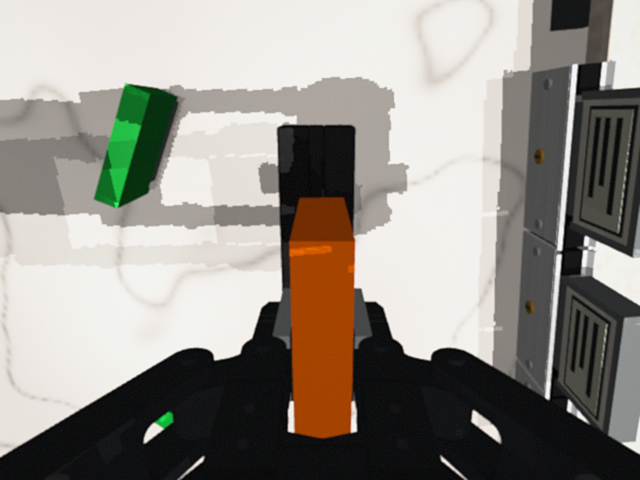

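Request:
send_rows(deltas=[[8, 0, 0, 0, -0.09], [8, -37, 15, 0, 0], [8, -37, 15, 0, 0], [8, -37, 15, 0, 0], [8, -37, 15, 0, 0], [8, -37, 15, 0, 0], [8, -37, 15, 0, 0], [8, -37, 15, 0, 0]])

```text
t: 8.33
eef_pos: [0.5592, -0.2277, 0.2196]
eef_rot: [-0.001, 0.709, 0.705, -0.0]
ft_force: [1.1, 0.6, -2.7]
width: 0.172
```

Request:
send_rows(deltas=[[8, -25, 12, 0, 0], [8, 0, 0, 0, 0], [8, 0, 0, 0, 0]])

```text
t: 8.58
eef_pos: [0.5709, -0.2524, 0.2188]
eef_rot: [-0.001, 0.71, 0.704, -0.0]
ft_force: [-0.1, 0.2, -1.6]
width: 0.176
```

Run:
```python
from h import *
w=snap('wrist','w7.png');S=ctrl.sense();print(delta([.6215,-.166,.22]));print(S['ft_force'],S['wrist_torque'],S['width'],S['joint_positions'])
for t in ['pocket_mouth','pocket','rail1']: print(t,[(np.round(r['position'],1).tolist(),round(r['score'],2)) for r in ctrl.pinpoint(w,t)][:3])
```

```text
(array([85.2, 50.6, -0.9]), array([ 0.57036919, -0.25093128,  0.21908747]), np.float64(1.5647004465622165), 8.6333)
[ 0.78637113  0.39182555 -1.34253485] [0.00552477 0.00248572 0.00093199] 0.1811215448970339 [-5.26346482e-01  3.60717486e-01  1.42894297e+00  4.98163697e-04
  1.35462304e+00 -5.20358110e-01]
pocket_mouth [([406.4, 92.9], 0.84)]
pocket [([407.9, 89.2], 0.7), ([110.0, 365.4], 0.7)]
rail1 []
```

View pics/w7.png

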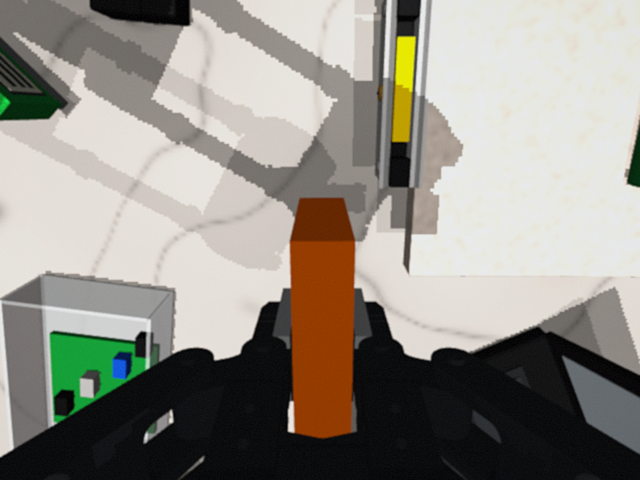

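Run:
```python
from h import *
np.set_printoptions(precision=4,suppress=True)
w=ctrl.camera('wrist');im=w['pixels'].astype(int)
m=((im[:,:,0]>110)&(im[:,:,1]>100)&(im[:,:,2]<70)).astype(np.uint8);m[:,:370]=0;m[:,440:]=0;m[160:]=0
c,_=cv2.findContours(m,0,2);c=max(c,key=cv2.contourArea);
P=np.array([onz(w,q[0],.096)[:2] for q in c],np.float32);r=cv2.minAreaRect(P*1000);print(r);print(cv2.boxPoints(r))
c=c[:,0]; 
for y in range(40,140,15):
    row=m[y].nonzero()[0]; print(y,row.min(),row.max(),onz(w,(row.min()-.5,y),.096)[:2],onz(w,(row.max()+.5,y),.096)[:2])
print(onz(w,(406.4,92.9),.105),onz(w,(407.9,89.2),.108))
print(w['pose'])
b=cv2.cvtColor(w['pixels'],cv2.COLOR_RGB2BGR)
cv2.imwrite('pics/c7.png',cv2.resize(b[0:200,340:460],None,fx=3,fy=3,interpolation=cv2.INTER_CUBIC))
```

```text
((619.3861694335938, -168.9058837890625), (58.26976776123047, 11.138193130493164), 89.49211120605469)
[[ 613.5591 -197.9903]
 [ 624.6968 -198.089 ]
 [ 625.2133 -139.8215]
 [ 614.0756 -139.7228]]Traceback (most recent call last):
  File "<stdin>", line 9, in <module>
    return umr_minimum(a, axis, None, out, keepdims, initial, where)
ValueError: zero-size array to reduction operation minimum which has no identity
```

Run:
```python
from h import *
np.set_printoptions(precision=4,suppress=True)
w=ctrl.camera('wrist');S=ctrl.sense();print(S['eef_pos'],yaw());z=S['eef_pos'][2]+.0355
b=cv2.cvtColor(w['pixels'],cv2.COLOR_RGB2BGR);cv2.imwrite('pics/w8.png',b)
cv2.imwrite('pics/c7.png',np.hstack([cv2.resize(b[0:200,360:450],None,fx=3,fy=3,interpolation=cv2.INTER_CUBIC),cv2.resize(b[180:440,270:375],(300,600))[:600]]) if 1 else b)
for q in [(290,240),(355,240),(292.5,433),(352,433)]: print(onz(w,q,z)-S['eef_pos'])
```

```text
[ 0.5705 -0.2496  0.2206] 1.5671700200944287
[-0.007   0.0418  0.0355]
[0.0092 0.0418 0.0355]
[-0.0078 -0.0169  0.0355]
[ 0.0095 -0.0169  0.0355]
```

View pics/c7.png

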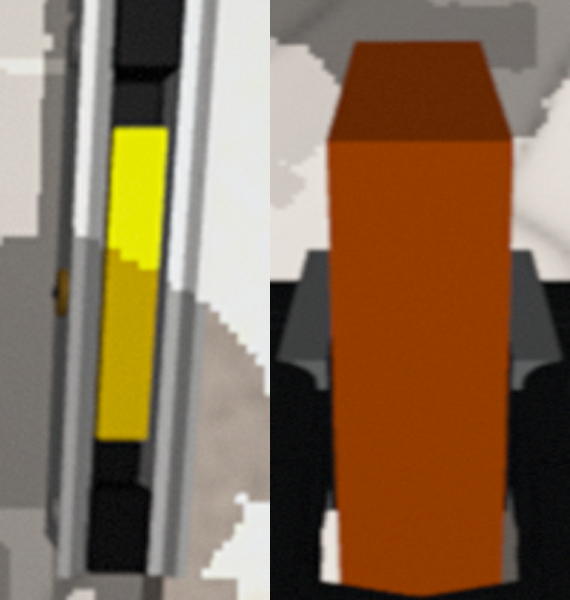

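Request:
send_rows(deltas=[[8, 26.6, 15.9, 0, 0], [8, 26.6, 15.9, 0, 0], [8, 26.6, 15.9, 0, 0], [8, 0, 0, 0, 0], [8, 0, 0, 20, 0], [8, 0, 0, 25, 0], [8, 0, 0, 15, 0], [8, 0, 0, 0, 0]])

```text
t: 9.55
eef_pos: [0.6162, -0.1697, 0.1568]
eef_rot: [-0.003, 0.708, 0.706, -0.002]
ft_force: [-0.9, -0.1, -2.2]
width: 0.183
```

Run:
```python
from h import *
w=snap('wrist','w9.png');s=snap('side','s9.png');p=snap('top','t9.png');S=ctrl.sense();print(delta([.6184,-.1705,.1265]));print(S['ft_force'],S['wrist_torque'],S['width'])
for q in (s,p): print([(np.round(r['position'],1).tolist(),round(r['score'],2)) for r in ctrl.pinpoint(q,'tag_centre')][:4],[(np.round(r['position'],1).tolist(),round(r['score'],2)) for r in ctrl.pinpoint(q,'tag_tongue')][:4])
b=cv2.imread('pics/s9.png');cv2.imwrite('pics/c9.png',cv2.resize(b[170:350,280:440],None,fx=3.3,fy=3.3,interpolation=cv2.INTER_CUBIC))
```

```text
(array([ 0.8, -1. , 34.9]), array([ 0.61936557, -0.17134217,  0.16144998]), np.float64(1.5662239387893782), 9.7)
[ 0.17199028 -0.09820115 -1.28184678] [-0.01727114  0.00653916  0.03934118] 0.17972468482868842
[([357.6, 258.3], 0.96), ([205.2, 231.0], 0.81), ([204.6, 312.6], 0.68)] [([206.5, 325.9], 0.93), ([211.0, 247.6], 0.71), ([354.8, 275.9], 0.61)]
[([401.0, 214.4], 0.45)] [([396.2, 217.7], 0.61)]
```

View pics/c9.png

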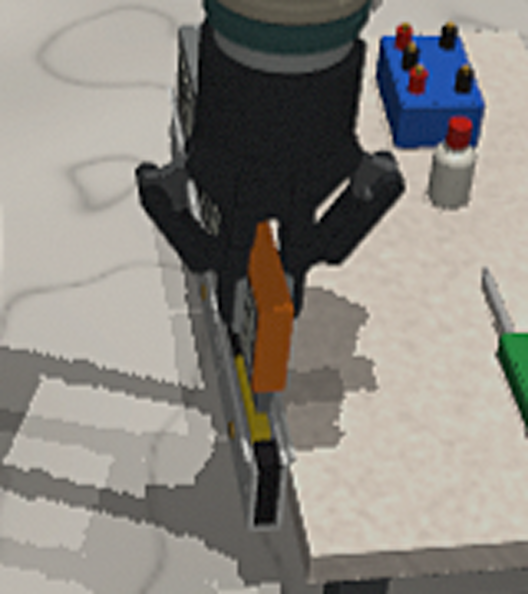

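View pics/w9.png

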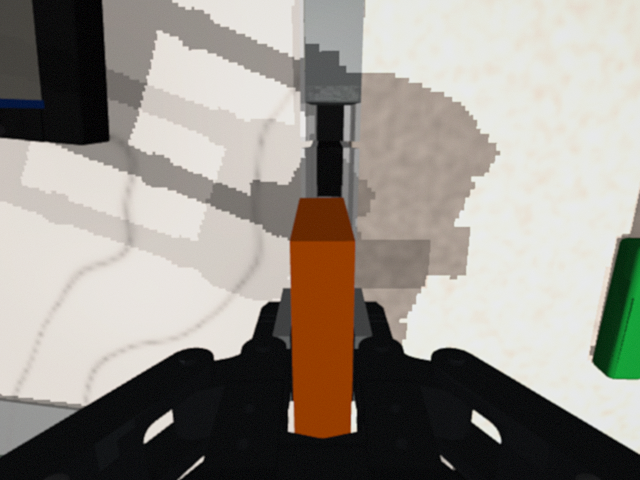

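Run:
```python
from h import *
np.set_printoptions(precision=4,suppress=True)
w=ctrl.camera('wrist');S=ctrl.sense();e=S['eef_pos'];print(e)
b=w['pixels'].astype(int)
print(b[175,300:370,:].sum(1)//3); print(b[125,300:370,:].sum(1)//3)
for q in [(317,175),(343,175),(316,125),(345,125)]: print(q,onz(w,q,.103))
for q in [(290,240),(355,240)]: print(onz(w,q,e[2]+.0355))
```

```text
[ 0.6195 -0.1717  0.1616]
[ 93  94  91  88  92  93  92  83  48  18   8   8  11  11  10   9   7   9
  12  11  10   7  10   8  11  10   2   8  11  13   5   7  26  76 117 128
 130 129 125 111  95  92  92  98 111 123 124 127 127 123 123 124 127 145
 158 156 157 158 156 157 157 158 158 157 157 159 156 154 154 151]
[146 146 149 148 146 148 123  79  36  17  17  13  14  15  15  17  11  16
  16  14  12  14  13  19  13  13  11  18  14  12  16  12   7  52 128 167
 170 168 170 167 138 106  93  87 101 134 151 154 151 153 154 154 153 152
 152 151 152 152 153 153 153 151 152 150 151 152 154 155 158 158]
(317, 175) [ 0.6185 -0.1281  0.103 ]
(343, 175) [ 0.6306 -0.1281  0.103 ]
(316, 125) [ 0.6182 -0.1055  0.103 ]
(345, 125) [ 0.6313 -0.1056  0.103 ]
[ 0.6126 -0.13    0.1971]
[ 0.6289 -0.1301  0.1971]
```

Request:
send_rows(deltas=[[8, 0, 0, 7, 0], [8, 0, 0, 5, 0], [8, 0, 0, 4, 0], [8, 0, 0, 3, 0], [8, 0, 0, 2, 0], [8, 0, 0, 0, 0]])

```text
t: 10.45
eef_pos: [0.6185, -0.1712, 0.1384]
eef_rot: [-0.001, 0.709, 0.705, -0.0]
ft_force: [-0.2, -0.0, -0.9]
width: 0.177
```

Run:
```python
from h import *
s=snap('side','s10.png');S=ctrl.sense();print(delta([.6184,-.1705,.1265]));print(S['ft_force'],S['wrist_torque'],S['width'])
b=cv2.imread('pics/s10.png');cv2.imwrite('pics/c10.png',cv2.resize(b[210:350,310:410],None,fx=4.2,fy=4.2,interpolation=cv2.INTER_CUBIC))
```

```text
(array([ 0.8, -0.3, 12.3]), array([ 0.61874023, -0.17128405,  0.13884161]), np.float64(1.565796748535265), 10.5)
[-0.22768655  0.06947416 -1.254115  ] [-0.00785261  0.0222076   0.06826702] 0.18272424261638545
```

View pics/c10.png

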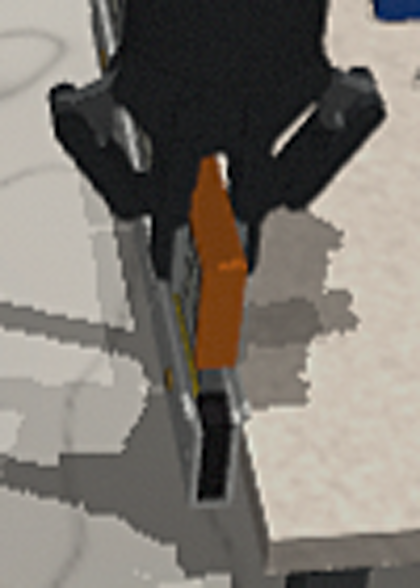

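Request:
send_rows(deltas=[[8, 0, 0, 2, 0], [8, 0, 0, 2, 0], [8, 0, 0, 1.5, 0], [8, 0, 0, 0, 0], [8, 0, 0, 0, 0]])

```text
t: 10.92
eef_pos: [0.6193, -0.1715, 0.1347]
eef_rot: [0.001, 0.709, 0.705, 0.0]
ft_force: [-0.6, 0.5, 4.3]
width: 0.18
```

Request:
send_rows(deltas=[[8, 0, 0, 2, 0], [8, 0, 0, 2, 0], [8, 0, 0, 1, 0], [8, 0, 0, 0, 0], [8, 0, 0, 0, 0]])

```text
t: 11.33
eef_pos: [0.6193, -0.1715, 0.13]
eef_rot: [0.001, 0.709, 0.705, 0.0]
ft_force: [-1.9, -0.1, 6.8]
width: 0.178
```

Request:
send_rows(deltas=[[8, 0, 0, 1.5, 0], [8, 0, 0, 1, 0], [8, 0, 0, 0, 0], [8, 0, 0, 0, 0]])

```text
t: 11.67
eef_pos: [0.6193, -0.1715, 0.1278]
eef_rot: [0.001, 0.709, 0.705, 0.0]
ft_force: [-1.0, 0.2, 8.0]
width: 0.175
```

Request:
send_rows(deltas=[[8, 0, 0, 1, 0], [8, 0, 0, 0, 0], [8, 0, 0, 0, 0]])

```text
t: 11.92
eef_pos: [0.6193, -0.1715, 0.1273]
eef_rot: [0.001, 0.709, 0.705, 0.0]
ft_force: [-2.3, 1.1, 9.1]
width: 0.181
```

Run:
```python
from h import *
F=[]
for i in range(3):
    s=ctrl.camera('side');S=ctrl.sense();F.append(S['ft_force']);print(S['eef_pos'],S['ft_force'],S['wrist_torque'],S['width'])
```

```text
[ 0.61928881 -0.17152187  0.12731119] [-1.53162135  0.62303666 11.09033123] [ 0.1916035   0.39167353 -0.04799917] 0.18082870290543634
[ 0.61933678 -0.17153499  0.12731725] [-1.56209656 -0.03279725 10.92258367] [ 0.18451292  0.43231056 -0.00137591] 0.17654553512096918
[ 0.61930724 -0.17151735  0.1273329 ] [-1.85253581 -0.30598097 10.27961782] [ 0.14889271  0.43379223 -0.00474993] 0.18022022440298474
```

Request:
send_rows(deltas=[[8, 0, 0, 1, 0], [8, 0, 0, 0, 0], [8, 0, 0, 0, 0]], squeeze=80)

```text
t: 12.32
eef_pos: [0.6193, -0.1715, 0.1273]
eef_rot: [0.001, 0.709, 0.705, 0.0]
ft_force: [-3.2, 1.4, 15.0]
width: 0.174
```

Request:
send_rows(deltas=[[8, 0, 0, 1, 0], [8, 0, 0, 0, 0], [8, 0, 0, 0, 0], [8, 0, 0, 0, 0]])

```text
t: 12.65
eef_pos: [0.6193, -0.1715, 0.1273]
eef_rot: [0.002, 0.709, 0.705, 0.001]
ft_force: [-3.7, 1.1, 18.9]
width: 0.178
```

Run:
```python
from h import *
np.set_printoptions(precision=4,suppress=True)
for i,n in enumerate(['side','top','wrist']):
    s=snap(n,n+'_e.png');S=ctrl.sense();print(S['eef_pos'],S['ft_force'],S['wrist_torque'],S['width'])
    print([(np.round(r['position'],1).tolist(),round(r['score'],2)) for r in ctrl.pinpoint(s,'tag_centre')][:4],proj(s,(.6193,-.169,.135)))
b=cv2.imread('pics/side_e.png');b1=cv2.resize(b[210:350,310:410],(400,560),interpolation=cv2.INTER_CUBIC)
w=cv2.imread('pics/wrist_e.png');cv2.imwrite('pics/ce.png',np.hstack([b1,cv2.resize(w[0:440,200:440],(306,560))]))
```

```text
[ 0.6193 -0.1715  0.1273] [-4.7006  2.242  18.8597] [0.3061 0.8584 0.0043] 0.17995851079850542
[([356.5, 272.9], 0.83), ([355.7, 273.2], 0.75), ([207.3, 231.2], 0.65), ([200.0, 310.0], 0.58)] [357.1415 272.8962]
[ 0.6194 -0.1715  0.1272] [-3.4779  2.1434 18.4414] [ 0.348   0.9288 -0.0478] 0.1764224803527978
[([398.1, 220.4], 0.57), ([394.4, 221.1], 0.54)] [397.7323 218.1005]
[ 0.6193 -0.1715  0.1273] [-4.4896  1.3164 18.8607] [ 0.3119  0.9261 -0.0488] 0.17644647817892425
[([323.7, 330.0], 0.63)] [319.2463 325.1348]
```

View pics/ce.png

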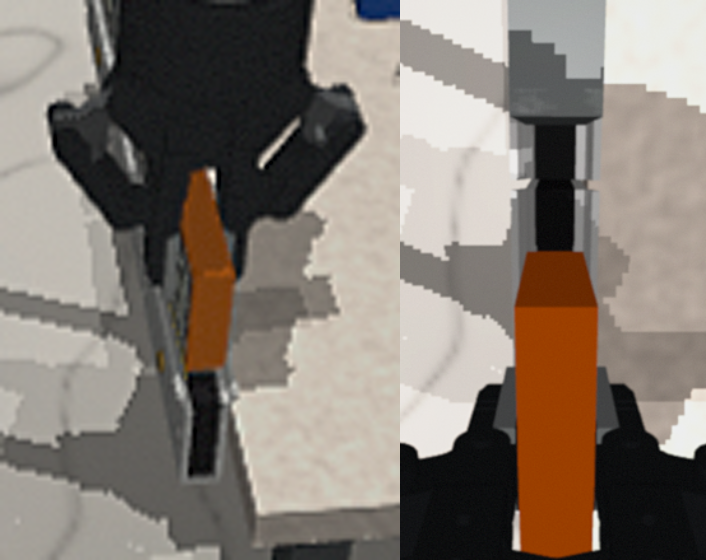

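View pics/side_e.png

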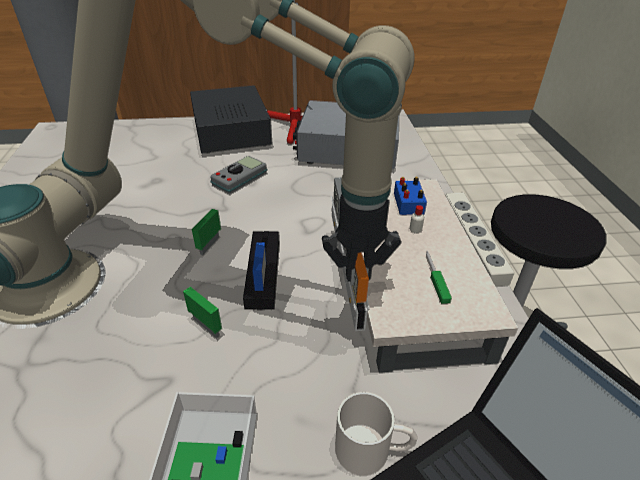

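```bash
python3 -c "
from cell import ctrl
print(ctrl.close_job());s=ctrl.sense();print(s['eef_pos'],s['ft_force'],s['t'])"
```

```text
the job is handed in; nothing more can be done
None
the job is handed in; nothing more can be done
```

The orange-rimmed label is in the empty rail place with its display towards the robot. I handed the job in with the gripper still holding it pressed down (grip set to 80 N). The hand-in gives no verdict, so what follows is from my own last checks.

- **Fully home:** the upward force first rose with the spring. It then climbed from about 10 to 19 N with no further downward movement (TCP height steady at 0.1273 m), which means the tongue is on the stops. That is about 20 N of contact, well under the 60 N limit.
- **Position:** the last side picture puts the label's middle within about 1 px of where it should be when home. The top picture is within about 3 px and the wrist picture within about 7 px; that wrist reading scored low (0.63).
- **Upright and display:** the tool was pointing straight down to within about 0.005 rad. I inferred the display side from the plain grey back facing the shelf; I had no square-on view of the display itself.
- **Everything else:** in the last side picture the blue label is still in its slot, and the locked labels and loose items look unmoved.
- **Disagreements:** a steady sideways force of about 4 N (under 1 N m at the wrist) suggests the tongue leans lightly on one slot wall. Wrist camera positions varied by 1–3 mm between shots, so I relied on the top camera and the average instead.

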